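# Read the tall vessel on a coasting digestion carousel

### The arm

A 6-joint arm with a two-finger parallel gripper is mounted at the origin on the work surface. World frame = base frame: x ahead of the robot, y to its left, z up, the work surface at z = 0. Lengths are in mm, angles in rad, forces in N, time in s.
With the tool pointing down it reaches from about 350 to 875 mm from the base axis. Payload 4.2 kg.
Tool frame: the origin (TCP) lies between the finger pads, 19 mm behind the fingertips; this is the grasp point; z points along the fingers, y is the line along which they close (so a half turn about z gives the same grasp; the last joint's range is limited). The gripper opens to 85 mm and grips with 20 to 120 N. Pads are 22 mm wide; open, the fingers measure 114 mm over their backs; the gripper's body (76 mm by 85 mm) begins 54 mm behind the grasp point. The pads swing forward as they close: fully open they stand 13 mm farther back than shut.
Start: joints at [-0.966, 0.385, 0.008, 0, -1.194, -0.259], TCP at [211.858, -587.976, 250.012] pointing down, gripper open.
Joint ranges: [-3.14, 3.14], [-1.21, 2.06], [-1.07, 1.41], [-3.16, 2.05], [-2.99, -0.16], [-3.1, 3.1]. Speed limits (rad/s): [2.79, 2.79, 3.14, 3.14, 3.14, 3.14].

### API

Orientations are given as a unit quaternion [x, y, z, w].
In Python, from bench import read_state, get_image, get_calibration, job_done gives the robot as it stands.
- The arm moves only by the shell command python3 -m creep 'ROWS'. ROWS is a JSON object of lists of equal length, an entry for each row: "translation": the shift along the world's x, y, z in cm, a list of three; "delta_rot": the turn, a rotation vector about the world's x, y, z in degrees, a list of three; "hand": the finger opening in cm, from 0 to 8.54. A call has 1 to 8 rows; each row is the pose to reach, as a shift and turn from the pose commanded when the call began; what a row does not reach only later rows make up. A row lasts 1/8 s, in which the tool goes at most 62.5 mm and 10.7 degrees, less where a joint would pass 70% of its speed; a pose out of reach is approached as far as the arm can. A call with a gripper value outside its range is refused whole. The fingers move at their own pace and stop on an object; the grip force is fixed at half the most. Time passes only in rows, so rows that repeat a pose let the fingers close. It gives the time, the measured TCP pose, the force, the opening and the grip force at its end, in the units of the state.
- read_state(): the state, without advancing time (a new reading comes with each control period).
- get_image(name): name is "scene" or "top" or "wrist"; returns (picture, depth): 420x560x3 uint8, red, green, blue; 420x560 float32, mm along the optical axis (not along the pixel's ray), 0 where there is no reading.
- get_calibration(name): a dict with "intrinsics" (3x3 intrinsics, pixels), "xyz" and "attitude" of the camera in the world. Camera axes: x right, y down, z forward; pixel columns grow to the right and rows downward; lengths in mm; the calibration is good to about 2 mm. A picture is of the moment at which its call begins: read the wrist's pose just before it. get_calibration takes no time and is no camera call; for the wrist camera it gives the pose at the moment of the call.
- job_done(): hands the job in; it is judged then, once.
The state is a dict: "clock": time; "joints": joint angles; "joint_vel": joint speeds; "joint_efforts": joint torques, N m; "position": TCP position; "ee_rot": TCP orientation; "contact_force": force on the tool from outside, world axes, zero at the start; "wrist_torque": the same for the moment, N m; "gripper_width": finger opening in mm; "grasp_force": force on a finger pad.
Only numpy, scipy, OpenCV 4.12 (cv2) and the standard library are available. Lean on these libraries where they do the work, as an engineer would, in place of code of your own. Each camera call takes 0.05 s, during which the arm holds its last target. There are 200 camera calls.

### The job

Take the pen reader out of its stand and, with it in the gripper, push the digestion carousel by its upright post so that it coasts round by itself, at no less than one turn in ten seconds and no more than one turn in two. While it turns untouched, keep the reader's nose within 40 mm of the middle of the tall vessel's cap for five seconds on end; never touch any of the vessels and leave the things around alone. The program finishes while still holding the reader, upright and still, with its nose about 100 mm higher than the tall cap.

Things in the scene. Friction and masses are not known exactly. Their poses are not given: they have to be found in the camera images.
- reader: Pen reader: plain white plastic cylinder, 33 mm in diameter and 127 mm long with its top button, standing upright nose down in its stand at the start; loose, about 0.12 kg. Origin at the centre of its flat nose face (lower end); its z axis runs from the nose up the barrel. A grip with the TCP 90 mm above the nose leaves the fingertips about 32 mm above the stand.
- stand: Fixed grey cup that holds the reader upright: 45 mm high, 68 mm wide at the foot, 52 mm at the rim, mouth about 42 mm wide, inner floor 6 mm above the bench. The reader lifts straight out. Origin at the centre of its underside, on the bench.
- carousel: White round carousel, 270 mm in diameter, turning freely either way without end; at rest at the start, at any angle. Origin on the axis, at the disc's underside, 28 mm above the bench; z up, x towards the tall vessel. Disc top at 40 mm, hub in the middle up to 87 mm. Four short vessels, 40 mm wide, tops at 92 mm, stand on the 95 mm circle at 60 and 120 degrees either side of the tall one.
- base: Fixed round base, 200 mm wide and 28 mm high, with the carousel's low-friction bearing; origin on the axis, on the bench. The loaded carousel's moment of inertia is nominally 0.022 kg m2 (really up to a third more or less), bearing drag 0.0012 N m s/rad plus 0.0008 N m: a push of 0.2 to 0.5 N is plenty, and it coasts down with a time constant of some 15 s.
- tall_cap (a point): Centre of the cap's top face on the one tall vessel of the carousel: 125 mm above the bench, 95 mm from the axis. The vessel is a grey sleeve 40 mm in diameter with a white cap 46 mm in diameter, fixed to the carousel and going round with it.
- rack: White test tube rack with five tubes, 85 mm by 206 mm, 109 mm high at the tubes; bystander. Origin under its centre.
- beaker: Glass beaker, 72 mm wide, 85 mm high; bystander. Origin under its centre.
- bottle: White reagent bottle, 66 mm wide, 150 mm high; bystander. Origin under its centre.
- push_post (a point): Centre of the top of the upright white round post fixed to the carousel half a turn from the tall vessel: 140 mm above the bench, 110 mm from the axis; the post is 30 mm in diameter. Above 92 mm it stands clear of the short vessels and can be pushed sideways, along the circle, with the barrel of the reader.
Mind the look-alikes: they are no part of the job. What is shaped like the reader but red is not meant.

How it is judged (in metres and radians):
On the way, in this order (a step that is already met when the one before it is completed fails the run):
1. the reader is lifted out of its stand in the gripper (height (world z) of reader above 0.06 m and contact force between the fingers and reader above 1 N), for 0.2 s.
2. the post is pushed (contact force between carousel_c8 and anything else above 0.05 N).
3. the carousel coasts at one turn in ten seconds or faster, nothing touching it (angular speed of carousel above 0.6 rad/s and contact force between carousel and anything else below 0.05 N), for 0.3 s.
4. for five seconds on end the reader's nose stays within 40 mm of the middle of the tall vessel's cap while the carousel coasts at one turn in ten seconds or faster, nothing touching it (all of step 3 and distance between reader and tall_cap below 0.04 m), for 5 s.
At the end, for the whole second after the job is handed in: The gripper holds the reader still (under 0.04 m/s), within 0.3 rad of upright, its nose 190 to 300 mm above the bench (65 to 175 mm higher than the tall cap), and nothing touches the carousel (height (world z) of reader between 0.19 and 0.3 m and angle between reader's own z axis and vertical below 0.3 rad and linear speed of reader below 0.04 m/s and contact force between the fingers and reader above 1 N and contact force between carousel and anything else below 0.05 N); the arm keeps its last pose, push and grip.
It fails at once if a vessel is touched (contact force between any of carousel_c2, carousel_c3, carousel_c4, carousel_c5, carousel_c6, carousel_c7 and anything else above 0.1 N).
It fails at once if the carousel turns faster than one turn in two seconds (angular speed of carousel above 3.2 rad/s).
It fails at once if the reader is tipped over or dropped (angle between reader's own z axis and vertical above 0.7 rad).
It fails at once if the rack, beaker or bottle is shifted by more than 20 mm (distance of any of rack, beaker, bottle from where it was at the start of the episode above 0.02 m).
It also fails if it takes over 64 s, if anything falls off the work surface, if the arm or the gripper's body presses on something with over 40 N, if the wrist force passes 120 N, or if a joint passes its speed limit or range.

## Working session

There is one attempt and no reset: what is moved stays moved. The work goes in short steps, Python scripts to look and compute and a shell command to move; the robot and the scene stay as the last step left them, time stands still between calls to the robot, and variables do not carry over. Pictures are saved under pics/ and viewed, at most 10 in all, crops included, and the job is handed in when it is done.

```bash
mkdir -p pics; cat > h.py <<'E'
import numpy as np, cv2
from scipy.spatial.transform import Rotation as R
from bench import read_state, get_image, get_calibration, job_done
def cloud(name):
    c=get_calibration(name); im,d=get_image(name)
    K=np.array(c["intrinsics"]); a=np.array(c["attitude"])
    M=R.from_quat(a).as_matrix() if a.size==4 else a.reshape(3,3)
    v,u=np.mgrid[:d.shape[0],:d.shape[1]]
    P=np.stack([(u-K[0,2])/K[0,0]*d,(v-K[1,2])/K[1,1]*d,d],-1)@M.T+np.array(c["xyz"])
    P[d<=0]=np.nan
    return im,d,P
E
python3 - <<'E'
from h import *
for n in("scene","top"):
    im,d,P=cloud(n); cv2.imwrite(f"pics/{n}0.png",im[:,:,::-1]); np.savez(f"{n}0.npz",im=im,P=P)
    print(n,get_calibration(n))
print(read_state())
E
```

```text
scene {'intrinsics': array([[490.99143223,   0.        , 274.64403949],
       [  0.        , 490.99143223, 212.30038448],
       [  0.        ,   0.        ,   1.        ]]), 'xyz': array([1130.08207647, -473.4258261 ,  911.2017865 ]), 'attitude': array([ 0.81883687,  0.42696257, -0.17507676, -0.34140486])}
top {'intrinsics': array([[522.14099258,   0.        , 281.41593742],
       [  0.        , 522.14099258, 215.81852084],
       [  0.        ,   0.        ,   1.        ]]), 'xyz': array([ 371.03552414,  -29.45476261, 1532.989097  ]), 'attitude': array([ 0.7069596 , -0.70551771,  0.03148674, -0.03822903])}
{'clock': 0.1, 'joints': array([-9.66418353e-01,  3.85473289e-01,  6.77427413e-03, -4.12882943e-04,
       -1.19398021e+00, -2.58580395e-01]), 'joint_vel': array([ 1.23072734e-03, -2.27307801e-03,  4.52208525e-03,  2.32863003e-03,
        9.46135629e-05,  1.44607493e-03]), 'joint_efforts': array([-2.42952001e-04, -3.93320024e+01,  1.88929117e+01,  4.19798613e+00,
       -2.56772662e-03, -3.68988140e-08]), 'position': array([ 211.6856835 , -587.55731771,  249.04266542]), 'ee_rot': array([-1.71963549e-01,  9.85102845e-01,  9.35413536e-04, -2.19428793e-04]), 'contact_force': array([ 0.56554745,  1.14576962, -0.39509852]), 'wrist_torque': array([ 0.00088533, -0.01660621, -0.03161399]), 'grasp_force': 0.0, 'gripper_width': 85.40626675384127}
```

View pics/scene0.png

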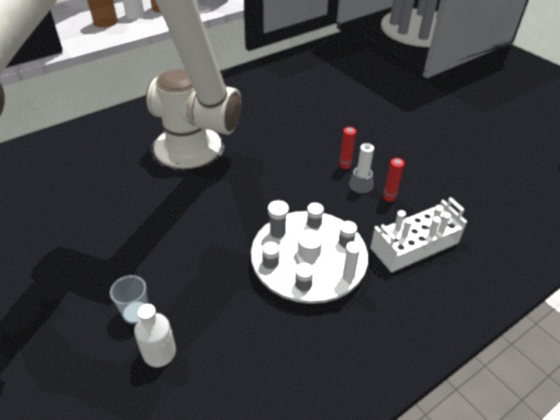

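View pics/top0.png

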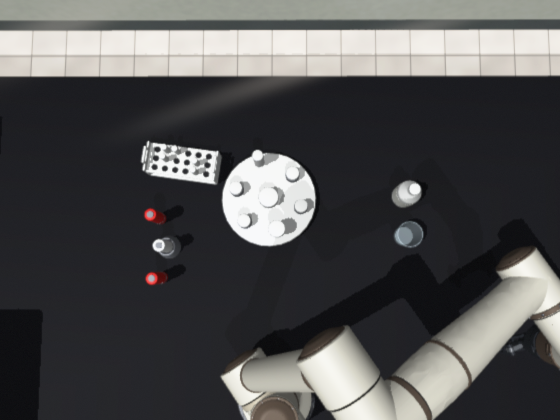

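The candidates are the white cylinder in the grey cup (scene 366,160; top 160,245), two red look-alikes (scene 348,147 and 394,180; top 153,215 and 155,278), and the white push post (scene 352,262; top 258,157). I choose the white one in the cup. The tall vessel is at scene (279,215), top (277,229). Next I measure positions and check the choice in a crop.

```bash
python3 - <<'E'
from h import *
from scipy.optimize import least_squares
s=np.load("scene0.npz"); cv2.imwrite("pics/crop.png",cv2.resize(s["im"][110:220,310:430,::-1],None,fx=4,fy=4))
def circ(X):
    f=least_squares(lambda p:np.hypot(X[:,0]-p[0],X[:,1]-p[1])-p[2],[*X.mean(0)[:2],20],loss="soft_l1");return f.x
for n in("top","scene"):
    z=np.load(n+"0.npz");P=z["P"];im=z["im"]
    def px(b): 
        u0,u1,v0,v1=b; return P[v0:v1,u0:u1].reshape(-1,3)
    B={"top":dict(reader=(145,182,228,262),disc=(215,325,145,255),post=(245,270,145,172),tall=(262,292,215,243),hub=(255,283,183,210),rack=(135,225,135,190),bottle=(385,425,175,210),beaker=(390,428,218,250)),
       "scene":dict(reader=(352,380,140,195),disc=(245,375,200,305),post=(342,362,238,285),tall=(266,292,198,240))}[n]
    for k,b in B.items():
        X=px(b);X=X[np.isfinite(X).all(1)]
        top=np.nanpercentile(X[:,2],98)
        print(n,k,"zmax",top.round(1),end=" ")
        if k=="disc": Y=X[(X[:,2]>30)&(X[:,2]<50)]; print("disc box",Y.min(0),Y.max(0),(Y.min(0)+Y.max(0))/2)
        elif k in("post","tall","hub","reader","bottle"):
            Y=X[X[:,2]>top-10]; print(len(Y),"mean",Y.mean(0).round(1),"mid",((Y.min(0)+Y.max(0))/2).round(1), "ext",np.ptp(Y,axis=0).round(1))
            if k=="reader":
                Y=X[(X[:,2]>60)&(X[:,2]<115)];print("  barrel",len(Y),circ(Y).round(1) if len(Y)>5 else "")
                Y=X[(X[:,2]>8)&(X[:,2]<42)];print("  stand",len(Y),((Y.min(0)+Y.max(0))/2).round(1))
        else:
            Y=X[X[:,2]>20]; print("box",Y.min(0).round(),Y.max(0).round())
E
```

```text
top reader zmax 133.2 122 mean [431.4 313.9 131. ] mid [431.8 313.8 130.5] ext [30.  32.7 13.5]
  barrel 53 [431.5 315.   16.3]
  stand 178 [434.3 329.5  25. ]
top disc zmax 123.9 disc box [ 435.15316864 -112.02740833   30.00630773] [703.76870026 177.33595126  49.93800849] [569.46093445  32.65427146  39.97215811]
top post zmax 143.0 96 mean [674.5  50.3 140.4] mid [674.8  50.7 140.2] ext [27.8 27.3 12.8]
top tall zmax 129.4 216 mean [477.2  -1.9 125.3] mid [477.3  -1.2 126.7] ext [43.9 43.4 14.5]
top hub zmax 92.2 285 mean [569.2  22.2  87.5] mid [568.7  22.2  88.9] ext [54.1 50.6 13.1]
top rack zmax 107.2 box [596. 151.  20.] [729. 380. 122.]
top bottle zmax 152.7 99 mean [ 582.1 -370.3  150.6] mid [ 582.3 -370.8  151. ] ext [30.5 27.8 16.4]
top beaker zmax 87.3 box [ 431. -406.   20.] [ 501. -335.   93.]
scene reader zmax 131.5 100 mean [433.6 310.9 129.7] mid [431.1 312.9 128.8] ext [32.3 31.8 13.9]
  barrel 220 [406.2 340.3  48.7]
  stand 262 [434.9 309.   25. ]
scene disc zmax 125.0 disc box [ 438.48477258 -112.82490643   30.11097915] [703.26674089 178.84254507  49.98325411] [570.87575674  33.00881932  40.04711663]
scene post zmax 141.2 145 mean [676.5  47.8 139. ] mid [675.8  48.6 137.8] ext [29.5 29.  12.3]
scene tall zmax 126.8 257 mean [479.5  -4.3 124.1] mid [478.5  -2.9 123.4] ext [43.6 45.5 12.8]
```

View pics/crop.png

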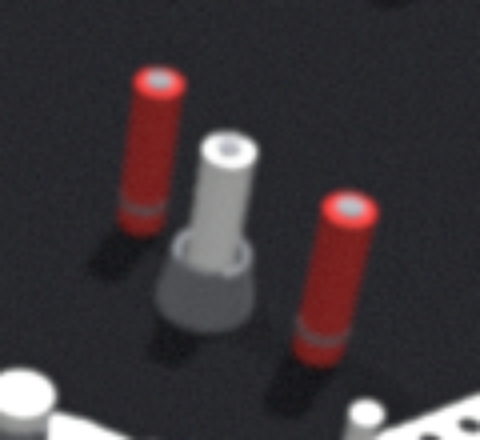

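The crop confirms it: the white cylinder in the grey cup stands between two red look-alikes, about 85 mm either side along x. I'll close the fingers along y. The carousel axis is at about (569, 22), with the post at +14.7° and the tall vessel at 194.7°. Now approaching the reader.

```bash
python3 -m creep '{"translation":[[3.4,5.2,0],[6.8,10.4,0],[10.2,15.6,0],[13.6,20.8,0],[17,26,0],[20.4,31.2,0],[23.8,36.4,0],[27.2,41.6,0]],"delta_rot":[[0,0,-2.5],[0,0,-5],[0,0,-7.5],[0,0,-10],[0,0,-12.5],[0,0,-15],[0,0,-17.5],[0,0,-20]],"hand":[8.5,8.5,8.5,8.5,8.5,8.5,8.5,8.5]}'
python3 -m creep '{"translation":[[-0.6,6,0],[-1.3,12,0],[-2,18,0],[-2.6,24,0],[-3.3,30,0],[-4,36,0],[-4.6,42,0],[-5.2,48.6,0]],"delta_rot":[[0,0,0],[0,0,0],[0,0,0],[0,0,0],[0,0,0],[0,0,0],[0,0,0],[0,0,0]],"hand":[8.5,8.5,8.5,8.5,8.5,8.5,8.5,8.5]}'
python3 -m creep '{"translation":[[0,0,0],[0,0,0]],"delta_rot":[[0,0,0],[0,0,0]],"hand":[8.5,8.5]}'
python3 - <<'E'
from h import *
im,d,P=cloud("wrist"); cv2.imwrite("pics/w1.png",im[:,:,::-1]);np.savez("w1.npz",im=im,P=P)
X=P.reshape(-1,3); g=im.reshape(-1,3).astype(int); white=np.ptp(g,axis=1)<40
m=np.isfinite(X).all(1)&(np.hypot(X[:,0]-431,X[:,1]-314)<40)&(X[:,2]>115)&(X[:,2]<145)&white
Y=X[m]; print(len(Y),Y.mean(0),(Y.min(0)+Y.max(0))/2,np.ptp(Y,axis=0)); print(read_state()["joints"],R.from_quat(read_state()["ee_rot"]).as_matrix())
E
```

```text
clock: 1.1
position: [484.5, -170.0, 249.9]
ee_rot: [0.002, 1.0, 0.0, -0.0]
contact_force: [1.1, -0.9, -0.5]
gripper_width: 85.1
grasp_force: 0.0
clock: 2.1
position: [431.4, 312.0, 249.9]
ee_rot: [0.002, 1.0, -0.0, -0.0]
contact_force: [0.4, 0.0, 0.9]
gripper_width: 84.6
grasp_force: 0.0
clock: 2.35
position: [431.7, 310.1, 249.3]
ee_rot: [0.001, 1.0, -0.001, -0.001]
contact_force: [-0.6, -0.3, -0.4]
gripper_width: 84.8
grasp_force: 0.0
1276 [427.17647746 314.55880251 131.35718454] [429.19140502 314.6157259  125.58826333] [31.89684712 32.5398453  21.1541239 ]
[ 9.27031899e-01  2.26454206e-01 -2.20836420e-01 -1.71138032e-04
 -1.12470102e+00 -2.50153075e+00] [[-9.99992517e-01  3.77607616e-03 -8.40929174e-04]
 [ 3.77680214e-03  9.99992495e-01 -8.63397274e-04]
 [ 8.37662609e-04 -8.66566837e-04 -9.99999274e-01]]
```

```bash
python3 -m creep '{"translation":[[-0.1,0,-3],[-0.1,0,-6],[-0.1,0,-9],[-0.1,0,-12],[-0.1,0,-14],[-0.1,0,-15.4],[-0.1,0,-15.4],[-0.1,0,-15.4]],"delta_rot":[[0,0,0],[0,0,0],[0,0,0],[0,0,0],[0,0,0],[0,0,0],[0,0,0],[0,0,0]],"hand":[8.5,8.5,8.5,8.5,8.5,8.5,8.5,8.5]}'
python3 - <<'E'
from h import *
for i in range(3):
    get_image("wrist"); print(read_state()["position"])
E
```

```text
clock: 3.4
position: [431.8, 310.4, 96.9]
ee_rot: [0.002, 1.0, 0.001, 0.001]
contact_force: [-0.1, -0.2, 0.6]
gripper_width: 84.9
grasp_force: 0.0
[431.73332942 310.6063475   97.01753383]
[431.65480635 310.67316692  97.0352252 ]
[431.56889866 310.64722391  96.93040383]
```

```bash
python3 -m creep '{"translation":[[-0.1,0.2,0],[-0.1,0.4,0],[-0.1,0.4,0],[-0.1,0.4,0],[-0.1,0.4,0],[-0.1,0.4,0],[-0.1,0.4,0],[-0.1,0.4,0]],"delta_rot":[[0,0,0],[0,0,0],[0,0,0],[0,0,0],[0,0,0],[0,0,0],[0,0,0],[0,0,0]],"hand":[8.5,8.5,3,2,2,2,2,2]}'
python3 -m creep '{"translation":[[0,0,0],[0,0,0],[0,0,1],[0,0,3],[0,0,6],[0,0,10],[0,0,14],[0,0,14]],"delta_rot":[[0,0,0],[0,0,0],[0,0,0],[0,0,0],[0,0,0],[0,0,0],[0,0,0],[0,0,0]],"hand":[2,2,2,2,2,2,2,2]}'
python3 - <<'E'
from h import *
im,d,P=cloud("scene"); cv2.imwrite("pics/s1.png",im[:,:,::-1]); 
s=read_state();p=s["position"];print(p,s["gripper_width"])
X=P.reshape(-1,3)
m=np.isfinite(X).all(1)&(np.hypot(X[:,0]-p[0],X[:,1]-p[1])<28)&(X[:,2]>55)&(X[:,2]<p[2]-25)
Y=X[m]
for z in range(60,220,15):
    q=Y[(Y[:,2]>=z)&(Y[:,2]<z+15)]
    if len(q): print(z,len(q),q.mean(0).round(1),q[:,2].min().round(1))
E
```

```text
clock: 4.55
position: [430.4, 314.4, 96.2]
ee_rot: [0.002, 1.0, 0.0, 0.0]
contact_force: [0.5, -0.0, 1.3]
gripper_width: 31.8
grasp_force: 59.3
clock: 5.55
position: [431.2, 315.2, 239.9]
ee_rot: [0.002, 1.0, 0.003, 0.002]
contact_force: [-0.3, 0.8, -1.9]
gripper_width: 31.8
grasp_force: 59.4
[430.15799042 314.35492609 237.50460513] 31.957199985100633
135 3 [437.1 309.5 148.3] 146.8
150 51 [439.5 307.1 158.6] 150.7
165 64 [439.9 306.3 172.9] 165.4
180 67 [439.6 306.2 187.8] 180.0
195 66 [439.3 305.9 203.1] 195.1
210 9 [442.3 308.3 211.5] 210.4
```

View pics/s1.png

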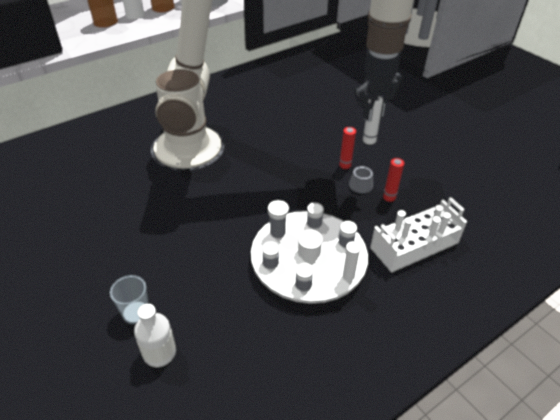

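Reader is held upright with its nose about 90 mm below the TCP. I'll move to the start of the push at 40° on the 110 mm circle and push clockwise. I'm also checking the speed at the end of a moving row, to learn how rows are interpolated.

```bash
python3 -m creep '{"translation":[[3.7,-3.7,1],[7.4,-7.4,1.3],[11.1,-11.1,1.3],[14.8,-14.8,1.3],[18.5,-18.5,1.3]],"delta_rot":[[0,0,0],[0,0,0],[0,0,0],[0,0,0],[0,0,0]],"hand":[2,2,2,2,2]}'
python3 -c "
from bench import *
s=read_state();print(s['joint_vel'],s['position'])"
python3 -m creep '{"translation":[[3.0,-3.0,0],[3.8,-3.7,0],[3.8,-3.7,0],[3.8,-3.7,0]],"delta_rot":[[0,0,0],[0,0,0],[0,0,0],[0,0,0]],"hand":[2,2,2,2]}'
python3 - <<'E'
from h import *
im,d,P=cloud("top");s=read_state();print(s["position"])
X=P.reshape(-1,3);X=X[np.isfinite(X).all(1)]
def at(c,r,z0,z1):
    m=(np.hypot(X[:,0]-c[0],X[:,1]-c[1])<r)&(X[:,2]>z0)&(X[:,2]<z1);return X[m]
Y=at((675,50),25,130,150);print("post",len(Y),Y.mean(0) if len(Y) else "")
Y=at((478,-2),32,115,135);print("tall",len(Y),Y.mean(0))
import math
for A in (40,37,33,28,21,12,1,-11.5): print(A,[round(110*(math.cos(math.radians(A))-math.cos(math.radians(40)))/10,2),round(110*(math.sin(math.radians(A))-math.sin(math.radians(40)))/10,2)])
E
```

```text
clock: 6.22
position: [615.2, 127.7, 247.0]
ee_rot: [0.002, 1.0, -0.001, -0.002]
contact_force: [1.1, 0.5, -0.6]
gripper_width: 32.1
grasp_force: 59.5
[-0.67451903  0.37316879  0.56569154  0.00073037 -0.19077928  0.66938112] [615.23764913 127.65418527 247.01978147]
clock: 6.72
position: [652.3, 93.1, 248.6]
ee_rot: [0.001, 1.0, -0.0, -0.001]
contact_force: [-0.4, -0.1, -1.1]
gripper_width: 31.7
grasp_force: 59.6
[652.31308396  93.29364592 248.96258999]
post 50 [669.23399198  47.01078766 139.03399896]
tall 223 [477.27873986  -1.9154631  125.33024461]
40 [0.0, 0.0]
37 [0.36, -0.45]
33 [0.8, -1.08]
28 [1.29, -1.91]
21 [1.84, -3.13]
12 [2.33, -4.78]
1 [2.57, -6.88]
-11.5 [2.35, -9.26]
```

Rows run at steady speed, so a ramp ending at 12.5° per row gives about 1.75 rad/s. Lower, then push along the arc.

```bash
python3 -m creep '{"translation":[[0,0,-2.5],[0,0,-5],[0,0,-5.3],[0,0,-5.3]],"delta_rot":[[0,0,0],[0,0,0],[0,0,0],[0,0,0]],"hand":[2,2,2,2]}'
python3 -m creep '{"translation":[[0.4,-0.4,0],[0.8,-1.1,0],[1.3,-1.9,0],[1.8,-3.1,0],[2.3,-4.8,0],[2.6,-6.9,0],[2.4,-9.3,0],[2.4,-9.3,0]],"delta_rot":[[0,0,0],[0,0,0],[0,0,0],[0,0,0],[0,0,0],[0,0,0],[0,0,0],[0,0,0]],"hand":[2,2,2,2,2,2,2,2]}'
cat > look.py <<'E'
from h import *
import sys
C=np.array([569,22.])
def obs():
    t=read_state()["clock"]
    im,d,P=cloud("scene" if len(sys.argv)<2 else sys.argv[1]); X=P.reshape(-1,3);X=X[np.isfinite(X).all(1)]
    p=read_state()["position"]; r=np.hypot(*(X[:,:2]-C).T)
    out=[]
    m=(r>65)&(r<122)&(X[:,2]>116)&(X[:,2]<133)
    # exclude reader
    m&=np.hypot(X[:,0]-p[0],X[:,1]-p[1])>24
    Y=X[m]
    # mean resultant on 2-fold angle: post and tall are diametrically opposite
    a=np.arctan2(Y[:,1]-C[1],Y[:,0]-C[0]); ph=np.angle(np.exp(2j*a).mean())/2
    # tall side: cap (z<=129) vs post (z>133)
    Z=X[(r>85)&(r<135)&(X[:,2]>133)&(X[:,2]<146)&(np.hypot(X[:,0]-p[0],X[:,1]-p[1])>24)]
    b=np.angle(np.exp(1j*np.arctan2(Z[:,1]-C[1],Z[:,0]-C[0])).mean()) if len(Z)>8 else np.nan
    return t,np.degrees(ph),np.degrees(b),len(Y),len(Z),p
if __name__=="__main__":
    for i in range(3): 
        o=obs(); print([np.round(x,2) for x in o])
E
python3 look.py
```

```text
clock: 7.28
position: [653.4, 93.0, 197.0]
ee_rot: [0.001, 1.0, 0.0, 0.001]
contact_force: [-0.7, -1.1, -0.3]
gripper_width: 31.6
grasp_force: 59.6
clock: 8.28
position: [676.8, -3.6, 196.0]
ee_rot: [0.003, 1.0, -0.0, -0.0]
contact_force: [-0.2, 1.2, -0.9]
gripper_width: 31.6
grasp_force: 59.7
[np.float64(8.28), np.float64(-41.67), np.float64(-42.37), np.int64(280), np.int64(150), array([676.93,  -2.59, 196.06])]
[np.float64(8.32), np.float64(-45.71), np.float64(-47.43), np.int64(258), np.int64(152), array([677.05,  -1.8 , 196.11])]
[np.float64(8.38), np.float64(-49.23), np.float64(-52.4), np.int64(210), np.int64(150), array([677.1 ,  -1.19, 196.15])]
```

It's coasting at about 1.75 rad/s, clockwise. Now I raise the reader and wait at 0° on the cap's circle.

```bash
python3 -m creep '{"translation":[[0,0,3],[-0.7,1.2,4],[-1.3,2.2,4]],"delta_rot":[[0,0,0],[0,0,0],[0,0,0]],"hand":[2,2,2]}'
cat > plan.py <<'E'
from look import *
O=[obs() for i in range(3)]
t=np.array([o[0] for o in O]); b=np.array([o[2] for o in O])
print([[np.round(x,2) for x in o] for o in O])
b=np.degrees(np.unwrap(np.radians(b)))
th=b+180
w=np.polyfit(t,th,1)[0] if len(sys.argv)<3 else float(sys.argv[2])
th0=(th-w*(t-t.mean())).mean(); print("w",w,"theta",th0,"t",t.mean())
now=read_state(); p=now["position"]; t0=now["clock"]
for k in range(1,9):
    dt=t0+k*.125-t.mean(); a=th0+w*dt+0.5*6.5*dt*dt
    q=C+95*np.array([np.cos(np.radians(a)),np.sin(np.radians(a))])
    print(k,round(a%360,1),((q-p[:2])/10).round(1))
print(p,t0)
E
python3 plan.py scene
```

```text
clock: 8.8
position: [663.8, 22.7, 236.7]
ee_rot: [0.001, 1.0, 0.0, 0.001]
contact_force: [0.8, -0.9, -1.4]
gripper_width: 32.1
grasp_force: 59.7
[[np.float64(8.8), np.float64(-89.73), np.float64(-94.66), np.int64(59), np.int64(137), array([662.68,  23.78, 235.79])], [np.float64(8.85), np.float64(82.98), np.float64(-99.49), np.int64(68), np.int64(135), array([662.88,  23.07, 235.32])], [np.float64(8.9), np.float64(74.46), np.float64(-104.47), np.int64(99), np.int64(132), array([663.2 ,  22.44, 235.07])]]
w -98.12695588589582 theta 80.45844735227024 t 8.85
1 58.5 [-4.5  8.1]
2 46.5 [-2.9  6.8]
3 34.6 [-1.6  5.3]
4 22.8 [-0.7  3.6]
5 11.0 [-0.1  1.8]
6 359.4 [ 0.1 -0.1]
7 347.9 [-0.1 -2. ]
8 336.5 [-0.7 -3.8]
[663.19614203  22.43609479 235.07463921] 8.95
```

```bash
python3 -m creep '{"translation":[[0,0,0],[0,0,0],[0,0,0],[0,0,0],[0.1,0.2,0],[0.1,-0.4,0],[-0.1,-2,0],[-0.7,-3.8,0]],"delta_rot":[[0,0,0],[0,0,0],[0,0,0],[0,0,0],[0,0,0],[0,0,0],[0,0,0],[0,0,0]],"hand":[2,2,2,2,2,2,2,2]}'; sed -i 's/range(3)\]/range(2)]/' plan.py; python3 plan.py scene -90
```

```text
clock: 9.95
position: [656.9, -18.0, 235.9]
ee_rot: [0.002, 1.0, -0.0, -0.0]
contact_force: [-0.4, -0.1, -0.9]
gripper_width: 31.7
grasp_force: 59.7
[[np.float64(9.95), np.float64(-20.3), np.float64(157.27), np.int64(81), np.int64(100), array([655.86, -20.18, 236.11])], [np.float64(10.0), np.float64(-30.89), np.float64(152.81), np.int64(99), np.int64(100), array([656.3 , -19.34, 236.22])]]
w -90.0 theta 335.039786647552 t 9.975
1 317.2 [-1.8 -2.3]
2 306.1 [-3.1 -3.5]
3 295.2 [-4.7 -4.5]
4 284.4 [-6.4 -5.1]
5 273.6 [-8.1 -5.3]
6 263.0 [-9.9 -5.3]
7 252.5 [-11.6  -4.9]
8 242.0 [-13.2  -4.3]
[656.30200928 -19.34030067 236.21669668] 10.05
```

```bash
python3 -m creep '{"translation":[[-1.8,-2.5,0],[-3.1,-3.7,0],[-4.7,-4.7,0],[-6.4,-5.4,0],[-8.1,-5.6,0],[-9.9,-5.6,0],[-11.6,-5.2,0],[-13.2,-4.6,0]],"delta_rot":[[0,0,0],[0,0,0],[0,0,0],[0,0,0],[0,0,0],[0,0,0],[0,0,0],[0,0,0]],"hand":[2,2,2,2,2,2,2,2]}'; python3 plan.py scene -83
```

```text
clock: 11.05
position: [524.4, -62.9, 236.3]
ee_rot: [0.002, 1.0, 0.0, 0.0]
contact_force: [0.6, -0.0, -1.2]
gripper_width: 31.8
grasp_force: 59.7
[[np.float64(11.05), np.float64(64.96), np.float64(62.72), np.int64(122), np.int64(123), array([522.45, -62.42, 236.38])], [np.float64(11.1), np.float64(54.31), np.float64(58.47), np.int64(74), np.int64(126), array([523.73, -62.6 , 236.58])]]
w -83.0 theta 240.59497307712383 t 11.075
1 224.1 [-2.3  1.8]
2 214.0 [-3.4  3.2]
3 203.9 [-4.2  4.6]
4 193.9 [-4.7  6.2]
5 184.1 [-4.9  7.8]
6 174.3 [-4.9  9.4]
7 164.7 [-4.6 11. ]
8 155.1 [-4.1 12.5]
[523.72859257 -62.6042726  236.5792922 ] 11.15
```

```bash
python3 -m creep '{"translation":[[-2.3,1.8,0],[-3.4,3.2,0],[-4.2,4.6,0],[-4.7,6.2,0],[-4.9,7.8,0],[-4.9,9.4,0],[-4.6,11,0],[-4.1,12.5,0]],"delta_rot":[[0,0,0],[0,0,0],[0,0,0],[0,0,0],[0,0,0],[0,0,0],[0,0,0],[0,0,0]],"hand":[2,2,2,2,2,2,2,2]}'; python3 plan.py scene -76
```

```text
clock: 12.15
position: [484.6, 63.5, 236.0]
ee_rot: [0.001, 1.0, -0.0, 0.0]
contact_force: [0.4, -1.2, -0.9]
gripper_width: 31.8
grasp_force: 59.7
[[np.float64(12.15), np.float64(-15.58), np.float64(-20.69), np.int64(124), np.int64(152), array([485.61,  64.67, 236.01])], [np.float64(12.2), np.float64(-20.72), np.float64(-24.27), np.int64(76), np.int64(150), array([485.08,  63.78, 235.89])]]
w -76.0 theta 157.51551042149632 t 12.175
1 142.4 [0.9 1.6]
2 133.2 [1.9 2.8]
3 124.0 [3.1 3.7]
4 114.9 [4.4 4.4]
5 105.9 [5.8 5. ]
6 97.0 [7.2 5.3]
7 88.2 [8.7 5.3]
8 79.6 [10.1  5.2]
[485.0776425   63.7818041  235.88836138] 12.25
```

```bash
python3 -m creep '{"translation":[[0.9,1.5,0],[1.8,2.6,0],[2.9,3.5,0],[4.1,4.2,0],[5.4,4.8,0],[6.7,5.1,0],[8.1,5.3,0],[9.5,5.3,0]],"delta_rot":[[0,0,0],[0,0,0],[0,0,0],[0,0,0],[0,0,0],[0,0,0],[0,0,0],[0,0,0]],"hand":[2,2,2,2,2,2,2,2]}'; python3 plan.py scene -65
```

```text
clock: 13.25
position: [580.2, 115.2, 235.9]
ee_rot: [0.002, 1.0, -0.0, -0.0]
contact_force: [-0.4, -0.4, -0.8]
gripper_width: 31.7
grasp_force: 59.7
[[np.float64(13.25), np.float64(-88.5), np.float64(-94.19), np.int64(58), np.int64(137), array([581.74, 115.23, 235.77])], [np.float64(13.3), np.float64(86.48), np.float64(-97.48), np.int64(62), np.int64(132), array([580.61, 115.12, 235.6 ])]]
w -65.0 theta 84.1637191162776 t 13.275
1 71.3 [ 1.9 -0.3]
2 63.4 [ 3.1 -0.8]
3 55.6 [ 4.2 -1.5]
4 47.9 [ 5.2 -2.3]
5 40.3 [ 6.1 -3.2]
6 32.8 [ 6.8 -4.2]
7 25.3 [ 7.4 -5.2]
8 18.0 [ 7.9 -6.4]
[580.61196836 115.12193788 235.60221945] 13.35
```

```bash
python3 -m creep '{"translation":[[1.8,-0.3,0],[3.0,-0.8,0],[4.1,-1.5,0],[5.1,-2.2,0],[5.9,-3.0,0],[6.7,-4.0,0],[7.3,-4.9,0],[7.7,-6,0]],"delta_rot":[[0,0,0],[0,0,0],[0,0,0],[0,0,0],[0,0,0],[0,0,0],[0,0,0],[0,0,0]],"hand":[2,2,2,2,2,2,2,2]}'; python3 plan.py scene -57
```

```text
clock: 14.35
position: [656.5, 54.6, 235.9]
ee_rot: [0.002, 1.0, -0.0, -0.0]
contact_force: [0.4, -0.2, -0.1]
gripper_width: 31.8
grasp_force: 59.7
[[np.float64(14.35), np.float64(17.68), np.float64(-160.82), np.int64(104), np.int64(109), array([656.72,  53.34, 235.93])], [np.float64(14.4), np.float64(11.69), np.float64(-163.63), np.int64(164), np.int64(112), array([656.44,  54.  , 235.9 ])]]
w -57.0 theta 17.775081344503405 t 14.375
1 6.5 [ 0.7 -2.1]
2 359.6 [ 0.8 -3.3]
3 352.8 [ 0.7 -4.4]
4 346.1 [ 0.5 -5.5]
5 339.5 [ 0.2 -6.5]
6 333.0 [-0.3 -7.5]
7 326.6 [-0.8 -8.4]
8 320.3 [-1.4 -9.3]
[656.43856391  53.99624057 235.90262537] 14.45
```

```bash
python3 -m creep '{"translation":[[0.7,-2,0],[0.8,-3.2,0],[0.7,-4.2,0],[0.5,-5.3,0],[0.2,-6.3,0],[-0.2,-7.2,0],[-0.7,-8.1,0],[-1.3,-9,0]],"delta_rot":[[0,0,0],[0,0,0],[0,0,0],[0,0,0],[0,0,0],[0,0,0],[0,0,0],[0,0,0]],"hand":[2,2,2,2,2,2,2,2]}'; python3 plan.py scene -49
```

```text
clock: 15.45
position: [642.8, -35.2, 236.1]
ee_rot: [0.002, 1.0, 0.0, 0.0]
contact_force: [-0.3, -0.4, -0.7]
gripper_width: 32.0
grasp_force: 59.7
[[np.float64(15.45), np.float64(-48.65), np.float64(nan), np.int64(49), np.int64(0), array([641.98, -36.16, 236.19])], [np.float64(15.5), np.float64(-51.0), np.float64(nan), np.int64(93), np.int64(0), array([642.49, -35.64, 236.26])]]
w -49.0 theta nan t 15.475
1 nan [nan nan]
2 nan [nan nan]
3 nan [nan nan]
4 nan [nan nan]
5 nan [nan nan]
6 nan [nan nan]
7 nan [nan nan]
8 nan [nan nan]
[642.48847281 -35.64419689 236.25708514] 15.55
```

The post is hidden from the camera in this view. Extrapolating puts the cap at about -44°, so I track one more second for margin and then raise.

```bash
python3 -m creep '{"translation":[[-1.2,-1.5,0],[-2,-2.1,0],[-2.8,-2.6,0],[-3.7,-3,0],[-4.6,-3.3,0],[-5.5,-3.6,0],[-6.4,-3.7,0],[-7.3,-3.7,0]],"delta_rot":[[0,0,0],[0,0,0],[0,0,0],[0,0,0],[0,0,0],[0,0,0],[0,0,0],[0,0,0]],"hand":[2,2,2,2,2,2,2,2]}'; python3 plan.py scene -43
```

```text
clock: 16.55
position: [569.6, -71.7, 236.0]
ee_rot: [0.002, 1.0, 0.0, 0.0]
contact_force: [-0.0, -0.2, -1.5]
gripper_width: 31.6
grasp_force: 59.7
[[np.float64(16.55), np.float64(82.14), np.float64(85.77), np.int64(96), np.int64(110), array([568.52, -71.7 , 236.12])], [np.float64(16.6), np.float64(79.64), np.float64(83.47), np.int64(114), np.int64(112), array([569.31, -71.68, 236.27])]]
w -43.0 theta 264.6206633841522 t 16.575000000000003
1 256.2 [-2.3  0.1]
2 251.0 [-3.1  0.4]
3 245.9 [-3.9  0.7]
4 241.0 [-4.6  1.1]
5 236.1 [-5.3  1.5]
6 231.4 [-6.   1.9]
7 226.7 [-6.5  2.5]
8 222.2 [-7.1  3. ]
[569.3087733  -71.67684707 236.26762497] 16.65
```

The nose stayed within about 15 mm sideways of the cap from about 9.6 s to 16.6 s. Now raise, check and hand in.

```bash
python3 -m creep '{"translation":[[0,0,3],[0,0,6],[0,0,8],[0,0,8],[0,0,8],[0,0,8],[0,0,8],[0,0,8]],"delta_rot":[[0,0,0],[0,0,0],[0,0,0],[0,0,0],[0,0,0],[0,0,0],[0,0,0],[0,0,0]],"hand":[2,2,2,2,2,2,2,2]}'; python3 - <<'E'
from h import *
im,d,P=cloud("scene"); cv2.imwrite("pics/end.png",im[:,:,::-1]); print(read_state()["position"],abs(read_state()["joint_vel"]).max())
E
```

```text
clock: 17.65
position: [570.1, -71.7, 315.6]
ee_rot: [0.002, 1.0, -0.0, -0.0]
contact_force: [-0.6, 0.0, -0.5]
gripper_width: 31.7
grasp_force: 59.7
[570.16074454 -71.73477952 315.73502463] 0.003553681288238855
```

View pics/end.png

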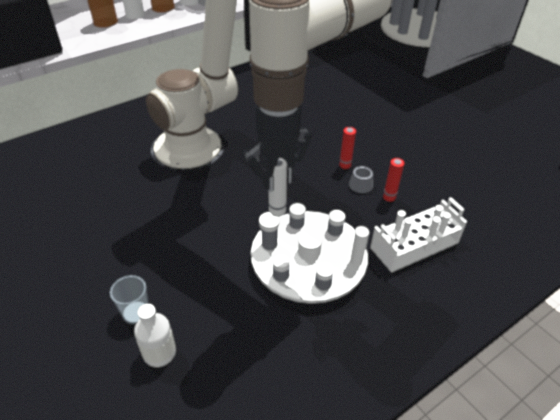

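The picture shows the reader upright in the gripper (nose near pixel 279,212), well clear of the carousel, and the rack, beaker and bottle where they were.

```bash
python3 -c "
from bench import *
print(job_done())"
```

```text
the job is handed in; nothing more can be done
None
```

Job handed in, verdict not shown: the reader pushed the carousel to about 1.75 rad/s, its nose tracked the tall cap for about 7 s by my estimate as the carousel slowed to roughly 0.75 rad/s, and it is now held still and upright with its nose about 225 mm above the bench.

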